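# Bring the lab battery bank on line with its isolator key

### The arm

A 6-joint arm with a two-finger parallel gripper is mounted at the origin on the work surface. World frame = base frame: x ahead of the robot, y to its left, z up, the work surface at z = 0. Lengths are in mm, angles in rad, forces in N, time in s.
With the tool pointing down it reaches from about 275 to 850 mm from the base axis. Payload 19 kg.
Tool frame: the origin (TCP) lies midway between the tips of the shut fingers; the grasp point (between the pads) lies 19 mm behind it; z points along the fingers, x is the direction in which the jaws open and shut, and the axes are right-handed (so a half turn about z gives the same grasp; the last joint's range is limited). The gripper opens to 85 mm and grips with 20 to 120 N. Pads are 22 mm wide; open, the fingers measure 114 mm over their backs; the gripper's body (76 mm by 85 mm) begins 54 mm behind the grasp point. The pads swing forward as they close: fully open they stand 13 mm farther back than shut.
Start: joints at [-1.307, 0.15, 1.437, -0, 1.554, -0.134], TCP at [222.722, -530.08, 231.267] pointing down, gripper open.
Joint ranges: [-2.8, 2.8], [-0.68, 2.1], [0.12, 2.68], [-1.39, 4.53], [0.16, 2.79], [-2.81, 2.81]. Speed limits (rad/s): [1.89, 1.89, 2.22, 3.01, 3.01, 3.01].

### API

Orientations are given as a unit quaternion [x, y, z, w].
In Python, from bench import manip gives the robot as it stands.
- The arm moves only by the tool step_arm, never from a script. Its argument "commands" is a list of rows, each a list of 3 entries, a list of its own where there are three numbers: the shift along the tool's x, y, z in cm, then the turn, a rotation vector about the tool's x, y, z in rad, then the finger opening in cm, from 0 to 8.54. A call has 1 to 20 rows; each row is the pose to reach, as a shift and turn from the pose commanded when the call began, along the tool's axes at that moment; what a row does not reach only later rows make up. A row lasts 1/8 s, in which the tool goes at most 62.5 mm and 10.7 degrees, less where a joint would pass 70% of its speed; a pose out of reach is approached as far as the arm can. A call with a gripper value outside its range is refused whole. The fingers move at their own pace and stop on an object; "force" is the grip in N (left out, the last holds). Time passes only in rows, so rows that repeat a pose let the fingers close. It gives the time, the measured TCP pose, the force and the opening at its end, in the units of the state.
- manip.state(): the state, without advancing time (a new reading comes with each control period).
- manip.camera(name): name is "scene" or "side" or "wrist"; returns the picture (384x512x3 uint8, red, green, blue); there is no depth.
- manip.camera_info(name): a dict with "mtx" (3x3 intrinsics, pixels), "k1" (the pictures are not rectified: a ray, as slopes to the right and down, at radius r is drawn at 1 + k1 r^2 times it, then the intrinsics apply), "position" and "orientation" of the camera in the world. Camera axes: x right, y down, z forward; pixel columns grow to the right and rows downward; lengths in mm; the calibration is good to about 2 mm. A picture is of the moment at which its call begins: read the wrist's pose just before it. camera_info takes no time and is no camera call; for the wrist camera it gives the pose at the moment of the call.
- manip.sign_off(): hands the job in, once; it reports no verdict.
Trained networks look in the newest picture that a camera, given by its name, has taken for a name from the list of things; names that differ only in an ending like _2 or _b are one class to them, and where a whole thing is asked for, a point or a joint stands for the part that bears it (a point fixed in the world has none). Each returns a list of dicts, best first, with "conf" (0 to 1); they miss things now and then, are a little off and sometimes report something else, mostly with a low value. They report only what shows in the picture. A call takes as long as a camera call. They do not tell look-alikes from the thing itself.
- manip.outline_of(camera, thing): "mask" (384x512 bool, what is visible of it) and "xy" ([column, row] in pixels, amid what is visible of it).
The state is a dict: "t": time; "joint_positions": joint angles; "qvel": joint speeds; "effort": joint torques, N m; "tool_pos": TCP position; "ee_rot": TCP orientation; "ft_force": force on the tool from outside, world axes, zero at the start; "wrist_torque": the same for the moment, N m; "gripper_width": finger opening in mm.
Only numpy, scipy, OpenCV 4.12 (cv2) and the standard library are available. Lean on these libraries where they do the work, as an engineer would, in place of code of your own. Each camera call takes 0.05 s, during which the arm holds its last target. There are 200 camera calls.

### The job

Bring the battery isolator unit on line: take the hand pusher and press the square fuse cover straight down until it sits fully home, flush with the unit (with the pusher, not with the gripper), and stand the pusher upright on the bench again. Then take the key with the flat rectangular grip from the rack, push it all the way into the slot of the round switch and with it turn the switch clockwise to its stop, leaving the key in. Leave the other keys in the rack and do not disturb the other things on the bench.

Things in the scene. Friction and masses are not known exactly. Their poses are not given: they have to be found in the camera images.
- unit: Battery isolator unit, grey box fixed to the bench, 130 (x) x 200 (y) x 55 mm high; origin at the centre of its underside, z up. On top: the round black key switch, centre at y = +50 mm; the square fuse cover, centre at y = -50 mm; at y = 0, x = +-48 mm two brass studs 12 mm thick, 14 mm high.
- slot (a point): Centre of the mouth of the key slot of the round switch (58 mm across), on the turning axis, at the switch's flat top, 63 mm above the bench (8 mm over the unit's top). The slot is 25 mm along this frame's x, 13 mm along its y, with a 2 mm chamfer, and 48 mm deep straight down; z up. The frame turns with the switch.
- rotor (a joint): Angle of the round key switch in rad: 0 at one stop (slot along the unit's x axis), grows clockwise seen from above to 1.4 at the other stop (on line). Starts between 0 and 0.3. It stays where it is left; friction about 0.1 N m.
- cover_top (a point): Centre of the top face of the fuse cover, a white plastic square 44 x 44 mm; z up. At the start it stands 7 to 10 mm proud of the unit's top.
- cover (a joint): How far the fuse cover has been pressed down, m: 0 as high as it goes (10 mm proud, top at 65 mm over the bench), 0.010 fully home, flush with the unit's top. Starts between 0 and 0.003. Stiff: it takes about 9 N and stays where it is pressed.
- pusher: Hand pusher standing upright on the bench, 120 mm tall, 0.22 kg (may vary): round foot 40 mm across and 14 mm thick with a flat underside, steel shaft 20 mm, round black grip 30 mm across from 75 to 120 mm above the underside. Origin at the centre of the underside, z up along it. Tall neighbour: the can.
- rack: Key rack, an aluminium block fixed to the bench, 60 (its x) x 210 (its y) x 50 mm high, origin at the centre of its underside; three upright slots, 14 (x) x 26 (y) mm, at y = -66, 0 and +66 mm. Each holds one key, in any order, collar on the rack's top, tip 14 mm above the bench; the isolator key's x lies along the rack's y.
- key: Isolator key in the rack, 84 mm tall, about 0.09 kg. Origin at the blade's tip, z up. Steel blade 22 (x) x 10 (y) mm, 36 mm long (last 3 mm 2 mm slimmer all round); then black collar 34 mm across, 6 thick; then flat black grip 46 (x) x 14 (y) mm, 42 to 84 mm above the tip. A half turn about z changes nothing. Fully in the switch, the collar lies on its top, tip 36 mm below the mouth.
- tbar_key: Another key in the rack, not needed: round shank, same collar, thin T-bar grip 62 mm long, 12 mm thick, 78 mm tall in all. Origin at the shank's tip.
- knob_key: Another key in the rack, not needed: round shank, same collar, round knob 38 mm across, 72 mm tall in all. Origin at the shank's tip.
- can: Spray can, 56 mm across, 125 mm tall, standing 77 to 98 mm from the pusher (between centres) on any side of it. Origin at the centre of its underside.
- meter: Yellow multimeter lying by the unit, 80 x 150 x 40 mm, origin at the centre of its underside.
- screwdriver: Screwdriver 170 mm long lying on the bench by the unit, on the robot's side of it.
- jar: Jar 54 mm across, 90 mm tall, standing on the robot's side of the rack, origin at the centre of its underside.
- mug: White mug 76 mm across (handle aside), 85 mm tall, origin at the centre of its underside.
- fusebox: Cardboard box 60 x 100 x 48 mm, origin at the centre of its underside.
There are look-alikes about, which are no part of the job. What is shaped like the pusher but blue or yellow is not meant.

How it is judged (in metres and radians):
On the way, in this order (a step that is already met when the one before it is completed fails the run):
1. the fuse cover is pressed fully home (at least 8.5 of 10 mm) by the pusher (value of joint cover above 0.0085 m and contact force between pusher and unit above 1 N), for 0.05 s.
2. the key is fully in the switch's slot (at least 31 of 36 mm), the switch not yet turned (z of key in the frame of slot below -0.031 m and horizontal distance between key and slot below 0.004 m and value of joint rotor below 0.6 rad), for 0.1 s.
3. the switch is turned clockwise to its stop (at least 1.27 of 1.4 rad) with the key in it (z of key in the frame of slot below -0.031 m and horizontal distance between key and slot below 0.004 m and value of joint rotor above 1.27 rad), for 0.1 s.
At the end, for the whole second after the job is handed in: The fuse cover is home (pressed at least 8.5 of 10 mm), the key is in the switch (tip at least 31 mm below the mouth, within 4 mm of the axis), the switch is at 1.27 rad or more, and the pusher stands upright (within 0.1 rad) on the bench, all at rest and released (all of step 3 and value of joint cover above 0.0085 m and height (world z) of pusher below 0.006 m and angle between pusher's own z axis and vertical below 0.1 rad and linear speed of each of pusher, key below 0.02 m/s); the robot touches nothing.
It fails at once if the gripper itself presses on the isolator unit or its cover (over 5 N) (contact force between the fingers and unit above 5 N).
It fails at once if one of the other keys is pulled from the rack or shifted by over 15 mm (distance of any of tbar_key, knob_key from where it was at the start of the episode above 0.015 m).
It fails at once if a bystander is pushed over or shifted by more than 30 mm (distance of any of can, meter, screwdriver, jar, mug, fusebox from where it was at the start of the episode above 0.03 m or angle between any of can, jar, mug's own z axis and vertical above 0.5 rad).
It also fails if it takes over 72 s, if anything falls off the work surface, if the arm or the gripper's body presses on something with over 40 N, if the wrist force passes 120 N, or if a joint passes its speed limit or range.

## Working session

There is one attempt and no reset: what is moved stays moved. The work goes in short steps, Python scripts to look and compute and a tool call to move; the robot and the scene stay as the last step left them, time stands still between calls to the robot, and variables do not carry over. Pictures are saved under pics/ and viewed, about 8 in all and at most 12, crops included, and the job is handed in when it is done.

Besides the shell and the picture viewer there is one more tool, called as name([rows], argument=value, ...), one row to a line, values as JSON. step_arm: Moves the arm, as the interface text tells. Its arguments: {"type":"object","properties":{"commands":{"type":"array"},"force":{"type":"number"}},"required":["commands"]}

```bash
ls; mkdir -p pics; cat > h.py <<'E'
import numpy as np, cv2
from scipy.spatial.transform import Rotation as R
from bench import manip
def px2w(info,uv,z):
    """pixel -> world point at height z"""
    K=np.array(info["mtx"]);x=(uv[0]-K[0,2])/K[0,0];y=(uv[1]-K[1,2])/K[1,1]
    xd=np.array([x,y]);p=xd.copy()
    for _ in range(20): p=xd/(1+info["k1"]*(p@p))
    d=R.from_quat(info["orientation"]).apply([p[0],p[1],1]);o=np.array(info["position"])
    return o+d*(z-o[2])/d[2]
def w2px(info,P):
    K=np.array(info["mtx"]);c=R.from_quat(info["orientation"]).inv().apply(np.atleast_2d(P)-np.array(info["position"]))
    s=c[:,:2]/c[:,2:];s=s*(1+info["k1"]*(s**2).sum(1,keepdims=True))
    return s*[K[0,0],K[1,1]]+[K[0,2],K[1,2]]
def save(img,name,scale=1.5):
    cv2.imwrite("pics/"+name,cv2.resize(img[:,:,::-1],None,fx=scale,fy=scale,interpolation=cv2.INTER_CUBIC))
E
python3 - <<'E'
from h import *
print(manip.state())
ims=[]
for c in ["scene","side","wrist"]:
    im=manip.camera(c);save(im,c+"0.png");np.save(c+"0.npy",im)
    print(c,manip.camera_info(c))
for c in ["scene","side"]:
  i=manip.camera_info(c)
  for t in ["unit","slot","cover_top","pusher","rack","key","tbar_key","knob_key","can","meter","screwdriver","jar","mug","fusebox"]:
    for r in manip.outline_of(c,t)[:3]:
        print(c,t,round(r["conf"],2),np.round(r["xy"]),r["mask"].sum(),np.round(px2w(i,r["xy"],50))[:2])
E
```

```text
pics
{'t': 0.0, 'joint_positions': array([-1.30700260e+00,  1.50967737e-01,  1.43799572e+00, -2.18588382e-05,
        1.55382274e+00, -1.34010886e-01]), 'qvel': array([-0.00221609, -0.00183676, -0.00150326, -0.00062496,  0.00024271,
        0.0006075 ]), 'effort': array([-3.06324973e-04, -7.13056254e+01, -5.70868599e+01, -3.09920495e-05,
        9.14467819e-03,  5.70566101e-05]), 'tool_pos': array([ 222.65769134, -529.87613172,  230.70344885]), 'ee_rot': array([ 8.32885100e-01, -5.53445620e-01, -4.55667906e-04, -3.85518628e-04]), 'ft_force': array([0.16866678, 0.15087358, 0.1793987 ]), 'wrist_torque': array([0.00266837, 0.04257564, 0.04169947]), 'gripper_width': 85.28126684300744}
scene {'mtx': array([[466.47901523,   0.        , 254.23022033],
       [  0.        , 466.47901523, 190.1287176 ],
       [  0.        ,   0.        ,   1.        ]]), 'k1': -0.017521973522568686, 'position': array([1225.37797095, -650.29676618, 1098.97611995]), 'orientation': array([ 0.85930834,  0.35243532, -0.14303216, -0.34193614])}
side {'mtx': array([[479.74162385,   0.        , 258.42243618],
      
[... 1684 characters left out ...]
7 [380. 353.]
side pusher 0.62 [230. 264.] 506 [469. 208.]
side pusher 0.55 [204. 295.] 498 [460. 311.]
side rack 0.79 [336. 156.] 852 [ 482. -295.]
side key 0.69 [327. 149.] 173 [ 521. -307.]
side tbar_key 0.47 [214. 175.] 1399 [709.  -4.]
side knob_key 0.72 [351. 127.] 120 [ 517. -450.]
side knob_key 0.65 [206. 296.] 496 [453. 311.]
side can 0.82 [183. 266.] 1114 [554. 282.]
side meter 0.74 [215. 178.] 1352 [699.   4.]
side meter 0.53 [242. 205.] 275 [571.  38.]
side screwdriver 0.8 [294. 214.] 281 [444. -20.]
side screwdriver 0.57 [245. 205.] 248 [566.  33.]
side mug 0.95 [251. 133.] 785 [ 751. -223.]
side mug 0.34 [267. 180.] 217 [579. -82.]
side fusebox 0.85 [146. 217.] 1162 [743. 228.]
```

```bash
python3 - <<'E'
from h import *
a=np.load("scene0.npy");b=np.load("side0.npy")
a=cv2.resize(a[100:330,80:390],(775,575),interpolation=cv2.INTER_CUBIC)
b=cv2.resize(b[100:370,110:400],(618,575),interpolation=cv2.INTER_CUBIC)
save(a,"a1.png",1);save(b,"b1.png",1)
E
```

```text
(no output)
```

View pics/a1.png

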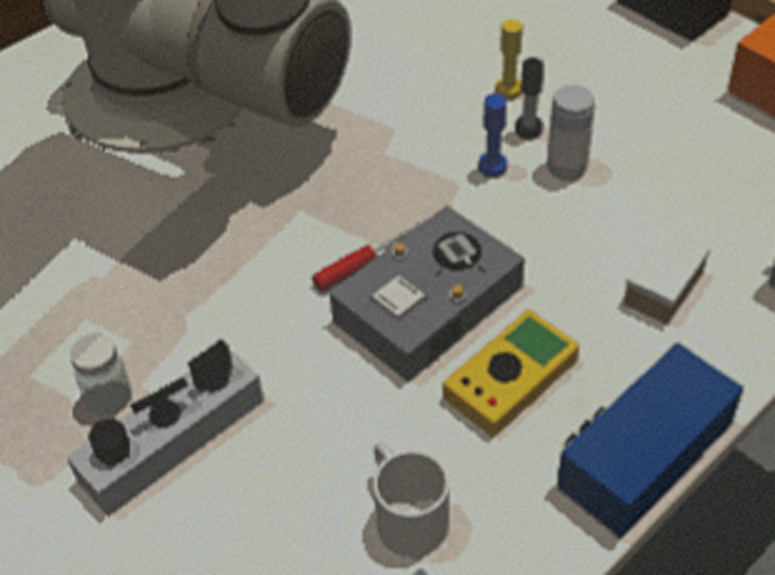

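View pics/b1.png

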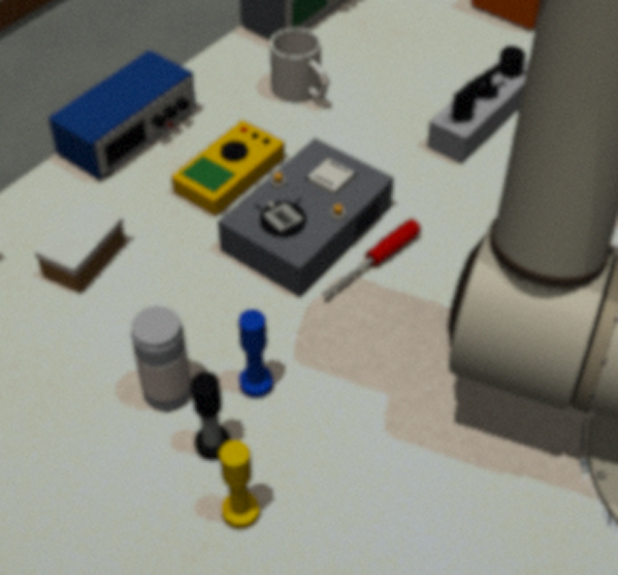

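The pusher is the dark one between the blue and the yellow look-alikes, at scene px ~(292,139) and side ~(204,295). The flat-grip key is in the rack slot nearest the unit, at scene (164,246). Next come rough positions from both views.

```bash
python3 - <<'E'
from h import *
A=manip.camera_info("scene");B=manip.camera_info("side")
fa=lambda u,v:(80+u*.4,100+v*.4); fb=lambda u,v:(110+u*290/618,100+v*270/575)
def p(n,i,uv,z): print(n,np.round(px2w(i,uv,z)))
p("pusher top A",A,fa(532,62),120);p("pusher foot A",A,fa(529,127),12)
p("pusher top B",B,fb(206,378),120);p("foot B",B,fb(211,440),12)
p("can top A",A,fa(574,98),125);p("can top B",B,fb(158,322),125)
p("blue top A",A,fa(494,100),120);p("blue top B",B,fb(252,316),120)
p("yel top A",A,fa(512,26),120);p("yel top B",B,fb(235,448),120)
p("switch A",A,fa(459,249),63);p("switch B",B,fb(283,216),63)
p("cover A",A,fa(399,295),63);p("cover B",B,fb(331,174),63)
for n,uv in zip("left top right bot".split(),[(332,293),(449,209),(523,262),(406,350)]):p("unit A "+n,A,fa(*uv),55)
for n,uv in zip("l t r b".split(),[(220,226),(317,142),(392,188),(300,265)]):p("unit B "+n,B,fb(*uv),55)
for n,uv in zip("l t r b".split(),[(71,461),(235,348),(262,377),(105,492)]):p("rack A "+n,A,fa(*uv),50)
p("key top A",A,fa(211,350),97);p("key top B",B,fb(463,95),97)
p("knob top",A,fa(109,425),86)
p("jar",A,fa(97,350),90)
E
```

```text
pusher top A [449. 311. 120.]
pusher foot A [456. 305.  12.]
pusher top B [450. 306. 120.]
foot B [448. 311.  12.]
can top A [540. 288. 125.]
can top B [535. 287. 125.]
blue top A [465. 218. 120.]
blue top B [465. 216. 120.]
yel top A [376. 351. 120.]
yel top B [373. 350. 120.]
switch A [578.  37.  63.]
switch B [571.  36.  63.]
cover A [578. -64.  63.]
cover B [570. -61.  63.]
unit A left [ 515. -112.   55.]
unit A top [517.  82.  55.]
unit A right [642.  81.  55.]
unit A bot [ 636. -110.   55.]
unit B l [626.  92.  55.]
unit B t [ 629. -107.   55.]
unit B r [498. -96.  55.]
unit B b [508.  82.  55.]
rack A l [ 488. -454.   50.]
rack A t [ 494. -241.   50.]
rack A r [ 547. -245.   50.]
rack A b [ 544. -450.   50.]
key top A [ 510. -279.   97.]
key top B [ 503. -270.   97.]
knob top [ 505. -409.   86.]
jar [ 417. -363.   90.]
```

```bash
python3 - <<'E'
from h import *
im=np.load("wrist0.npy"); save(im,"w0.png",1.5)
E
```

```text
(no output)
```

View pics/w0.png

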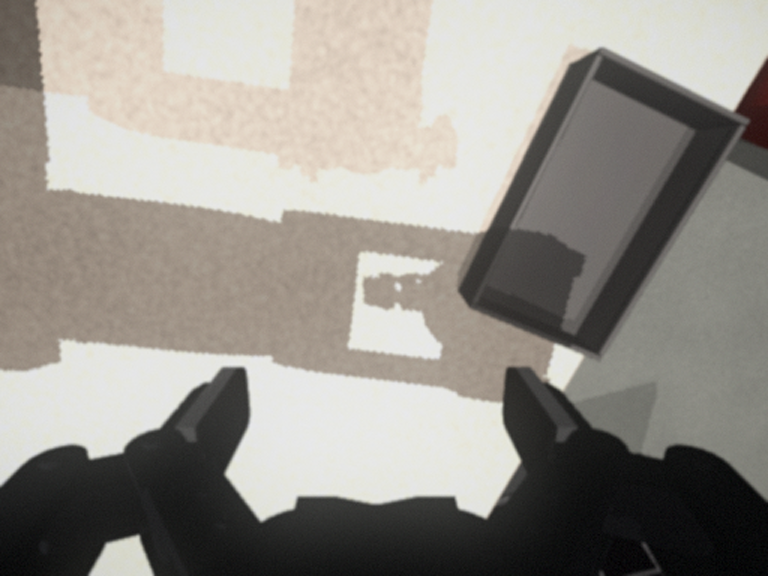

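The wrist view shows only the bench and a tray, with the fingers at the bottom. I'm moving above the unit for a close look on the way.

step_arm([
  [[-34.7,-45.2,0],[0,0,0],8.5],
  [[-34.7,-45.2,0],[0,0,0],8.5],
  [[-34.7,-45.2,0],[0,0,0],8.5],
  [[-34.7,-45.2,0],[0,0,0],8.5],
  [[-34.7,-45.2,0],[0,0,0],8.5],
  [[-34.7,-45.2,0],[0,0,0],8.5],
  [[-34.7,-45.2,0],[0,0,0],8.5],
  [[-34.7,-45.2,0],[0,0,0],8.5],
  [[-34.7,-45.2,0],[0,0,0],8.5],
  [[-34.7,-45.2,0],[0,0,0],8.5],
  [[-34.7,-45.2,0],[0,0,0],8.5],
  [[-34.7,-45.2,0],[0,0,0],8.5],
])

```text
t: 3.05
tool_pos: [504.6, -36.2, 231.4]
ee_rot: [0.833, -0.554, 0.0, 0.0]
ft_force: [-0.2, 0.6, 0.1]
gripper_width: 85.5
```

```bash
cat >> h.py <<'E'
def look(name,show=True):
    s=manip.state();info=manip.camera_info("wrist");im=manip.camera("wrist")
    np.save(name+".npy",im);np.save(name+"_i.npy",info,allow_pickle=True)
    if show: save(im,name+".png")
    return s,info,im
def plan(xyz,yaw=None):
    """shift (cm) and z turn (rad) in tool axes to reach TCP xyz (mm) with tool x at yaw deg, pointing down"""
    s=manip.state();r=R.from_quat(s["ee_rot"]);d=r.inv().apply(np.array(xyz)-s["tool_pos"])/10
    y0=np.degrees(np.arctan2(*r.apply([1,0,0])[1::-1]));
    yaw=y0 if yaw is None else yaw
    tgt=R.from_euler("z",yaw,degrees=True)*R.from_quat([1,0,0,0])
    print("plan shift cm",np.round(d,2),"turn",np.round((r.inv()*tgt).as_rotvec(),3),"yaw now",round(y0,1),"q",np.round(s["joint_positions"],2))
E
python3 - <<'E'
from h import *
s,i,im=look("w1");print(s["t"],s["tool_pos"],i["position"])
for t in ["unit","slot","cover_top"]:
    for r in manip.outline_of("wrist",t)[:3]:
        m=r["mask"].astype(np.uint8);b=cv2.minAreaRect(cv2.findNonZero(m))
        print(t,round(r["conf"],2),np.round(r["xy"]),m.sum(),np.round(px2w(i,r["xy"],63)),b)
E
```

```text
3.05 [504.6287758  -36.16463853 231.38794598] [569.79771262  -9.58332898 374.11658006]
slot 0.87 [207.  90.] 2562 [573.  40.  63.] ((209.75, 92.25), (59.39696502685547, 55.86143493652344), 45.0)
cover_top 0.96 [295. 128.] 1829 [574. -59.  63.] ((296.98199462890625, 129.89837646484375), (43.97555160522461, 42.887611389160156), 23.629375457763672)
```

View pics/w1.png

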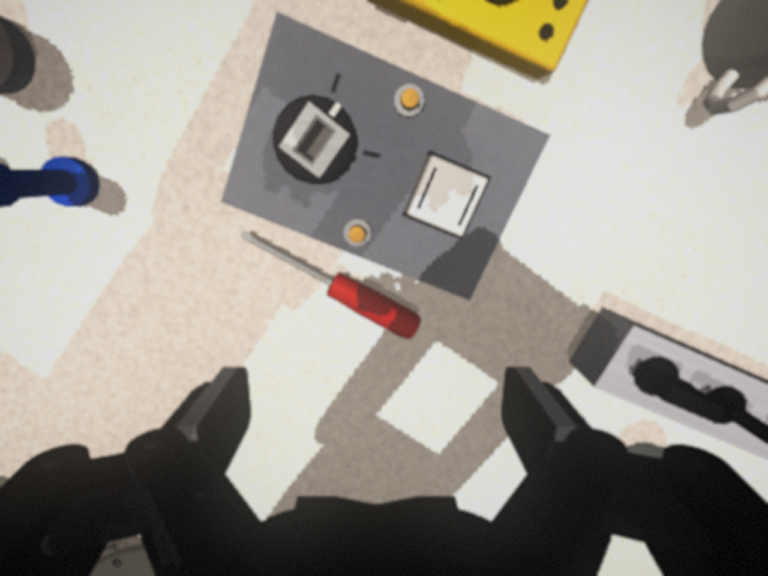

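The wrist picture shows the unit with the switch at px (211,94) and the cover at (298,129), in the 1.0 scale. The rack is at the lower right. I'll fit the unit pose and the slot.

```bash
python3 - <<'E'
from h import *
im=np.load("w1.npy");i=np.load("w1_i.npy",allow_pickle=True).item()
C=np.array([px2w(i,np.array(c)/1.5,55)[:2] for c in [(277,13),(550,135),(470,299),(222,203)]])
print("corners",np.round(C,1),"centre",C.mean(0))
v=(C[0]-C[1])+(C[3]-C[2]);print("unit yaw deg",np.degrees(np.arctan2(-v[0],v[1])),np.linalg.norm(C[0]-C[1]),np.linalg.norm(C[1]-C[2]))
m=manip.outline_of("wrist","slot")[0]["mask"]
(c,r,_)=cv2.fitEllipse(max(cv2.findContours(m.astype(np.uint8),0,1)[0],key=cv2.contourArea))
print("switch",c,r,np.round(px2w(i,c,63),1))
m=manip.outline_of("wrist","cover_top")[0]["mask"]
b=cv2.minAreaRect(cv2.findNonZero(m.astype(np.uint8)));print("cover",np.round(px2w(i,b[0],63),1),b)
z=cv2.resize(im[60:130,165:255],None,fx=8,fy=8,interpolation=cv2.INTER_CUBIC);save(z,"slotz.png",1)
E
```

```text
corners [[ 634.4   86.7]
 [ 637.4 -112.6]
 [ 508.9 -114.1]
 [ 504.9   84.5]] centre [571.3911913  -13.88769257]
unit yaw deg 1.0157438639594372 199.33569545791835 128.56073325808504
switch (209.2737579345703, 92.4642105102539) (55.362396240234375, 59.92749786376953) [571.9  37.   63. ]
cover [572.7 -61.6  63. ] ((296.98199462890625, 129.89837646484375), (43.97555160522461, 42.887611389160156), 23.629375457763672)
```

View pics/slotz.png

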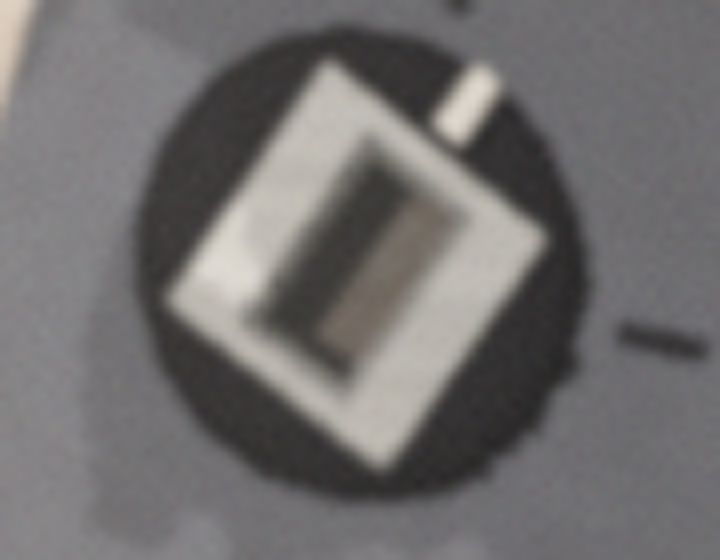

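```bash
python3 - <<'E'
from h import *
i=np.load("w1_i.npy",allow_pickle=True).item()
f=lambda u,v:px2w(i,(165+u/8-.5,60+v/8-.5),63)
P=np.array([f(*q) for q in [(325,60),(550,235),(385,470),(165,298)]]);print(np.round(P,1),P.mean(0))
S=np.array([f(*q) for q in [(370,135),(468,215),(348,390),(255,315)]]);print(S.mean(0))
d=S[0]+S[1]-S[2]-S[3];print("slot angle",np.degrees(np.arctan2(d[1],d[0])))
d=P[0]+P[1]-P[2]-P[3];print("plate angle",np.degrees(np.arctan2(d[1],d[0])), np.linalg.norm(P[0]-P[1]),np.linalg.norm(P[1]-P[2]))
plan([450,309,231],50)
E
```

```text
[[592.7  49.1  63. ]
 [584.6  15.7  63. ]
 [549.5  25.   63. ]
 [558.5  58.4  63. ]] [571.29618993  37.03896542  63.        ]
[571.86318233  36.7626291   63.        ]
slot angle -14.020238684954593
plate angle -14.992210102334177 34.39689723653715 36.29622470824329
plan shift cm [-33.9   -8.26   0.04] turn [-0.    -0.    -2.047] yaw now -67.3 q [-0.22  0.01  1.59  0.    1.54  0.95]
```

The slot centre is about (571.5, 37) at -14.6°, so the rotor is at about 0.27 rad. The cover is about (572.5, -62.5). Both agree with the unit pose. Now over the pusher.

step_arm([
  [[-33.9,-8.3,0],[0,0,-2.047],8.5],
  [[-33.9,-8.3,0],[0,0,-2.047],8.5],
  [[-33.9,-8.3,0],[0,0,-2.047],8.5],
  [[-33.9,-8.3,0],[0,0,-2.047],8.5],
  [[-33.9,-8.3,0],[0,0,-2.047],8.5],
  [[-33.9,-8.3,0],[0,0,-2.047],8.5],
  [[-33.9,-8.3,0],[0,0,-2.047],8.5],
  [[-33.9,-8.3,0],[0,0,-2.047],8.5],
  [[-33.9,-8.3,0],[0,0,-2.047],8.5],
  [[-33.9,-8.3,0],[0,0,-2.047],8.5],
  [[-33.9,-8.3,0],[0,0,-2.047],8.5],
  [[-33.9,-8.3,0],[0,0,-2.047],8.5],
  [[-33.9,-8.3,0],[0,0,-2.047],8.5],
])

```text
t: 4.97
tool_pos: [450.2, 309.5, 231.3]
ee_rot: [0.907, 0.421, -0.0, -0.0]
ft_force: [0.2, -1.3, -0.9]
gripper_width: 84.8
```

```bash
python3 - <<'E'
from h import *
s,i,im=look("w2");print(s["t"],s["tool_pos"],i["position"])
for t in ["pusher","can"]:
    for r in manip.outline_of("wrist",t)[:4]:
        print(t,round(r["conf"],2),np.round(r["xy"]),r["mask"].sum(),np.round(px2w(i,r["xy"],120)))
for p in [(450,309,120),(450,309,0)]:
    px=w2px(i,[p])[0];print(px);cv2.circle(im,tuple(int(v) for v in px),3,(255,0,0),1)
save(im,"w2.png")
E
```

```text
4.975 [450.24152135 309.49495266 231.3325294 ] [394.97272674 354.50402102 374.11512222]
pusher 0.95 [198. 238.] 1814 [451. 241. 120.]
pusher 0.89 [230.  93.] 1245 [372. 352. 120.]
pusher 0.58 [250. 176.] 1415 [437. 319. 120.]
can 0.91 [286. 253.] 3790 [519. 296. 120.]
[251.03444296 193.81113583]
[250.77003358 169.27595374]
```

View pics/w2.png

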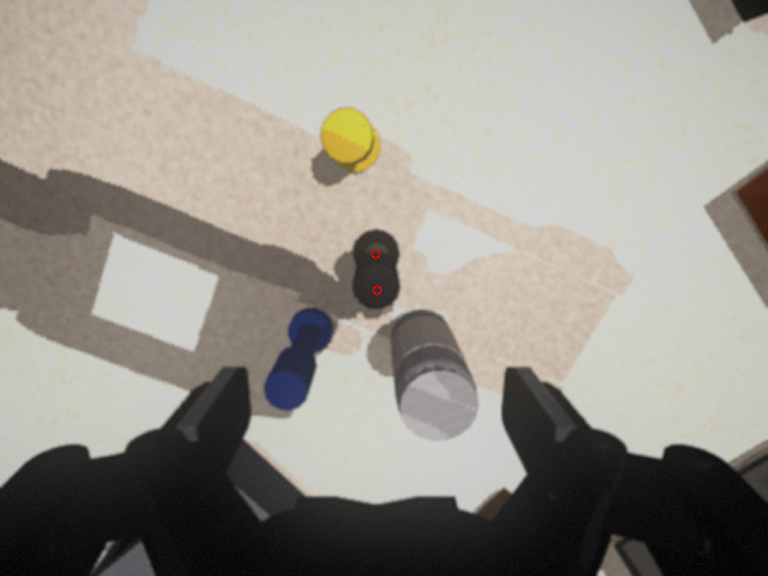

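The projected pusher position (red marks) lies within about 2 mm of the real one, at px (251,190), and the jaw line is clear of the can and the blue one. Descend and grip.

step_arm([
  [[0,-0.2,6],[0,0,0],6.5],
  [[0,-0.2,11],[0,0,0],6.5],
  [[0,-0.2,15.2],[0,0,0],6.5],
  [[0,-0.2,15.2],[0,0,0],6.5],
  [[0,-0.2,15.2],[0,0,0],2.0],
  [[0,-0.2,15.2],[0,0,0],2.0],
  [[0,-0.2,15.2],[0,0,0],2.0],
  [[0,-0.2,15.2],[0,0,0],2.0],
  [[0,-0.2,15.2],[0,0,0],2.0],
  [[0,-0.2,15.2],[0,0,0],2.0],
  [[0,-0.2,15.2],[0,0,0],2.0],
], force=80)

```text
t: 6.5
tool_pos: [449.5, 311.3, 81.6]
ee_rot: [0.906, 0.423, 0.002, -0.0]
ft_force: [-2.1, -2.0, 10.6]
gripper_width: 28.5
```

step_arm([
  [[0,0,-4],[0,0,0],2.0],
  [[0,0,-10],[0,0,0],2.0],
  [[0,0,-15.5],[0,0,0],2.0],
  [[0,0,-15.5],[0,0,0],2.0],
  [[0,0,-15.5],[0,0,0],2.0],
])

```text
t: 7.12
tool_pos: [448.5, 310.8, 234.3]
ee_rot: [0.906, 0.423, 0.0, -0.0]
ft_force: [0.3, -0.5, -1.9]
gripper_width: 28.4
```

```bash
python3 - <<'E'
from h import *
s,i,im=look("w3",False);print(s["t"],s["tool_pos"],s["ft_force"],s["gripper_width"])
b=manip.camera("side");B=manip.camera_info("side")
save(np.hstack([cv2.resize(b[120:380,110:300],(380,520),interpolation=cv2.INTER_CUBIC),cv2.resize(im[100:384,130:370],(400,520))]),"w3c.png",1)
plan([572.5,-62.5,235],50)
E
```

```text
7.125 [448.46759078 310.78485285 234.29110613] [ 0.25708682 -0.51504533 -1.9400784 ] 28.360009012708456
plan shift cm [-20.64  33.48  -0.18] turn [-0.001  0.002  0.001] yaw now 50.1 q [ 0.46  0.09  1.5   0.    1.55 -0.41]
```

View pics/w3c.png

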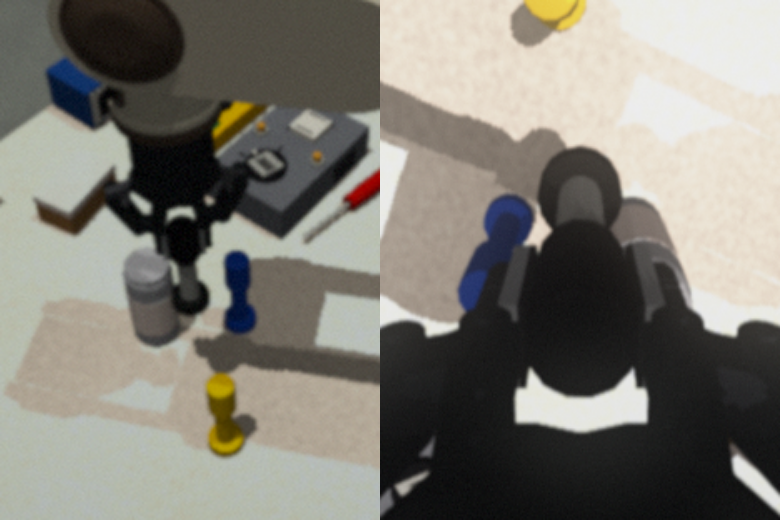

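Held upright. Carry it over the cover.

step_arm([
  [[-20.6,33.5,0],[0,0,0],2.0],
  [[-20.6,33.5,0],[0,0,0],2.0],
  [[-20.6,33.5,0],[0,0,0],2.0],
  [[-20.6,33.5,0],[0,0,0],2.0],
  [[-20.6,33.5,0],[0,0,0],2.0],
  [[-20.6,33.5,0],[0,0,0],2.0],
  [[-20.6,33.5,0],[0,0,0],2.0],
  [[-20.6,33.5,0],[0,0,0],2.0],
  [[-20.6,33.5,0],[0,0,0],2.0],
  [[-20.6,33.5,0],[0,0,0],2.0],
])

```text
t: 8.48
tool_pos: [573.1, -60.8, 234.4]
ee_rot: [0.906, 0.424, 0.0, -0.0]
ft_force: [0.5, 0.3, -2.2]
gripper_width: 28.5
```

step_arm([
  [[0,0,4.0],[0,0,0],2.0],
  [[0,0,8.0],[0,0,0],2.0],
  [[0,0,8.6],[0,0,0],2.0],
  [[0,0,8.6],[0,0,0],2.0],
])

```text
t: 8.98
tool_pos: [573.7, -61.7, 149.4]
ee_rot: [0.906, 0.424, 0.0, 0.0]
ft_force: [0.3, -0.2, -1.2]
gripper_width: 28.1
```

step_arm([
  [[0,0,0.3],[0,0,0],2.0],
  [[0,0,0.6],[0,0,0],2.0],
  [[0,0,0.8],[0,0,0],2.0],
  [[0,0,1.0],[0,0,0],2.0],
  [[0,0,1.2],[0,0,0],2.0],
  [[0,0,1.3],[0,0,0],2.0],
])

```text
t: 9.72
tool_pos: [574.0, -62.3, 136.5]
ee_rot: [0.906, 0.423, 0.001, 0.001]
ft_force: [-1.4, -0.5, 15.5]
gripper_width: 28.7
```

step_arm([
  [[0,0,0.1],[0,0,0],2.0],
  [[0,0,0.2],[0,0,0],2.0],
  [[0,0,0.2],[0,0,0],2.0],
])

```text
t: 10.1
tool_pos: [574.3, -62.5, 136.3]
ee_rot: [0.906, 0.423, 0.002, 0.001]
ft_force: [-6.5, 0.8, 27.5]
gripper_width: 28.6
```

The force rises with no travel, so the cover is at its stop. Lift clear and look.

step_arm([
  [[0,0,0.2],[0,0,0],2.0],
  [[0,0,0.2],[0,0,0],2.0],
  [[0,0,-4],[0,0,0],2.0],
  [[0,0,-9.9],[0,0,0],2.0],
  [[0,0,-9.9],[0,0,0],2.0],
  [[-2,-15,-9.9],[0,0,0],2.0],
  [[-2,-15,-9.9],[0,0,0],2.0],
  [[-2,-15,-9.9],[0,0,0],2.0],
  [[-2,-15,-9.9],[0,0,0],2.0],
])

```text
t: 11.22
tool_pos: [444.3, 19.7, 232.3]
ee_rot: [0.906, 0.424, 0.0, 0.0]
ft_force: [0.5, -0.0, -1.9]
gripper_width: 28.6
```

```bash
python3 - <<'E'
from h import *
s=manip.state();print(s["t"],s["tool_pos"],s["ft_force"],s["ee_rot"])
a=manip.camera("scene");b=manip.camera("side")
for c in ["scene","side"]:
    i=manip.camera_info(c)
    for r in manip.outline_of(c,"cover_top")[:2]: print(c,r["conf"],r["xy"],px2w(i,r["xy"],55))
save(np.hstack([cv2.resize(a[160:260,200:300],(400,400),interpolation=cv2.INTER_CUBIC),cv2.resize(b[80:300,150:370],(400,400),interpolation=cv2.INTER_CUBIC)]),"c4.png",1)
plan([448.5,310.8,235],50)
E
```

```text
11.225 [444.2834435   19.70895659 232.25944977] [ 0.45911418 -0.01600444 -1.89027329] [9.05750438e-01 4.23811341e-01 2.94923598e-04 7.26314894e-05]
scene 0.62 [239.7, 221.1] [581.69955935 -67.17107037  55.        ]
side 0.51 [265.4, 182.8] [572.57277595 -64.85188578  55.        ]
plan shift cm [ 22.57 -18.58  -0.31] turn [-0.001  0.     0.001] yaw now 50.1 q [-0.13 -0.12  1.71  0.    1.55 -1.01]
```

View pics/c4.png

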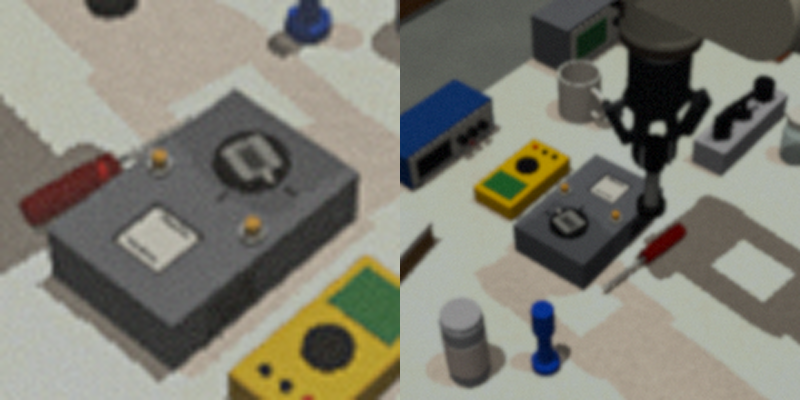

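The cover shows flush, with no side faces. I'll set the pusher down on free bench at about (400,130).

step_arm([
  [[5.6,-10.5,0],[0,0,0],2.0],
  [[5.6,-10.5,0],[0,0,0],2.0],
  [[5.6,-10.5,0],[0,0,0],2.0],
  [[5.6,-10.5,5],[0,0,0],2.0],
  [[5.6,-10.5,10],[0,0,0],2.0],
  [[5.6,-10.5,14.2],[0,0,0],2.0],
  [[5.6,-10.5,14.8],[0,0,0],2.0],
  [[5.6,-10.5,15.0],[0,0,0],2.0],
  [[5.6,-10.5,15.1],[0,0,0],2.0],
  [[5.6,-10.5,15.1],[0,0,0],2.0],
  [[5.6,-10.5,15.1],[0,0,0],2.0],
])

```text
t: 12.8
tool_pos: [401.2, 129.3, 81.9]
ee_rot: [0.906, 0.423, 0.0, 0.0]
ft_force: [-0.3, 0.7, -2.7]
gripper_width: 28.6
```

step_arm([
  [[0,0,0.1],[0,0,0],2.0],
  [[0,0,0.15],[0,0,0],2.0],
  [[0,0,0.15],[0,0,0],2.0],
])

```text
t: 13.18
tool_pos: [401.6, 129.2, 81.6]
ee_rot: [0.906, 0.423, 0.001, 0.0]
ft_force: [-6.9, -3.0, 25.1]
gripper_width: 28.3
```

step_arm([
  [[0,0,-0.1],[0,0,0],2.0],
  [[0,0,-0.1],[0,0,0],2.0],
])

```text
t: 13.42
tool_pos: [401.3, 129.2, 81.6]
ee_rot: [0.906, 0.423, 0.001, 0.0]
ft_force: [-2.3, -1.4, 9.4]
gripper_width: 28.5
```

step_arm([
  [[0,0,0],[0,0,0],3.5],
  [[0,0,0],[0,0,0],4.5],
  [[0,0,0],[0,0,0],6.5],
  [[0,0,0],[0,0,0],6.5],
  [[0,0,-3],[0,0,0],6.5],
  [[0,0,-8],[0,0,0],6.5],
  [[0,0,-14],[0,0,0],6.5],
  [[0,0,-17],[0,0,0],6.5],
  [[0,0,-17],[0,0,0],6.5],
])

```text
t: 14.55
tool_pos: [401.7, 129.3, 252.9]
ee_rot: [0.906, 0.423, 0.002, 0.0]
ft_force: [0.2, -0.0, 0.1]
gripper_width: 65.0
```

```bash
python3 - <<'E'
from h import *
print(manip.state()["tool_pos"])
a=manip.camera("scene");b=manip.camera("side")
save(np.hstack([cv2.resize(a[120:220,190:290],(400,400),interpolation=cv2.INTER_CUBIC),cv2.resize(b[180:330,200:350],(400,400),interpolation=cv2.INTER_CUBIC)]),"c5.png",1)
plan([430,-290,250],-90)
E
```

```text
[401.65818803 129.29009374 252.90229782]
plan shift cm [-3.027e+01  2.914e+01  2.000e-02] turn [0.000e+00 1.000e-03 2.445e+00] yaw now 50.1 q [ 0.13 -0.18  1.73  0.    1.6  -0.75]
```

View pics/c5.png

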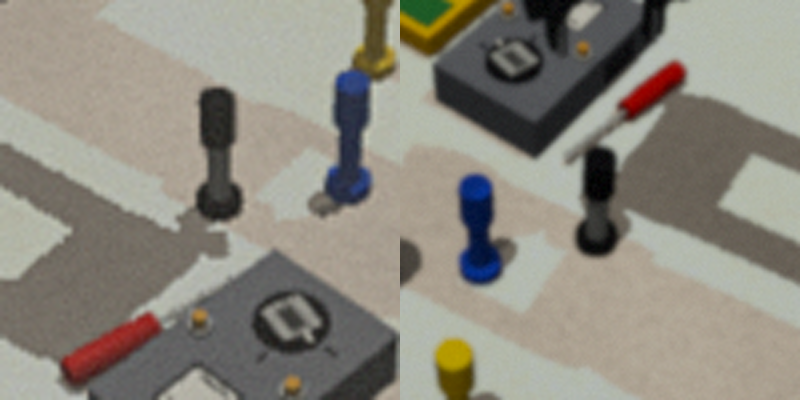

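The pusher stands upright on the bench. Now to the key.

```bash
python3 - <<'E'
from h import *
plan([515,-280,205],-1)
E
```

```text
plan shift cm [-24.05  35.02   4.52] turn [-0.     0.     0.891] yaw now 50.1 q [ 0.13 -0.18  1.73  0.    1.6  -0.75]
```

step_arm([
  [[-24.1,35.0,4.5],[0,0,0.891],5.0],
  [[-24.1,35.0,4.5],[0,0,0.891],5.0],
  [[-24.1,35.0,4.5],[0,0,0.891],5.0],
  [[-24.1,35.0,4.5],[0,0,0.891],5.0],
  [[-24.1,35.0,4.5],[0,0,0.891],5.0],
  [[-24.1,35.0,4.5],[0,0,0.891],5.0],
  [[-24.1,35.0,4.5],[0,0,0.891],5.0],
  [[-24.1,35.0,4.5],[0,0,0.891],5.0],
  [[-24.1,35.0,4.5],[0,0,0.891],5.0],
  [[-24.1,35.0,4.5],[0,0,0.891],5.0],
])

```text
t: 15.9
tool_pos: [514.6, -279.2, 205.7]
ee_rot: [1.0, -0.008, -0.0, -0.0]
ft_force: [-0.2, 0.3, 0.2]
gripper_width: 50.2
```

```bash
python3 - <<'E'
from h import *
s,i,im=look("w6",False);print(s["t"],s["tool_pos"])
for t in ["key","rack","tbar_key","knob_key"]:
    for r in manip.outline_of("wrist",t)[:3]:
        b=cv2.minAreaRect(cv2.findNonZero(r["mask"].astype(np.uint8)))
        print(t,round(r["conf"],2),np.round(r["xy"]),r["mask"].sum(),np.round(px2w(i,r["xy"],98)),np.round(np.hstack([b[0],b[1],b[2]]),1))
# model overlay: key grip top rectangle at (519,-281)
for z,c in [(98,(255,0,0)),(56,(0,255,0))]:
    P=np.array([[519+a,-281+b,z] for a,b in [(-7,-23),(7,-23),(7,23),(-7,23)]])
    cv2.polylines(im,[np.round(w2px(i,P)).astype(np.int32)],True,c,1)
save(im,"w6.png")
E
```

```text
15.9 [ 514.55597858 -279.23967881  205.70312331]
key 0.64 [246. 188.] 1119 [ 510. -273.   98.] [245.5 194.   54.   31.   90. ]
rack 0.73 [250. 223.] 6098 [ 513. -307.   98.] [245.5 231.5 175.   57.   90. ]
tbar_key 0.65 [246. 250.] 1076 [ 508. -335.   98.] [245.5 257.5  59.   29.   90. ]
knob_key 0.67 [249. 306.] 1162 [ 511. -399.   98.] [246.  303.5  43.   32.   90. ]
```

View pics/w6.png

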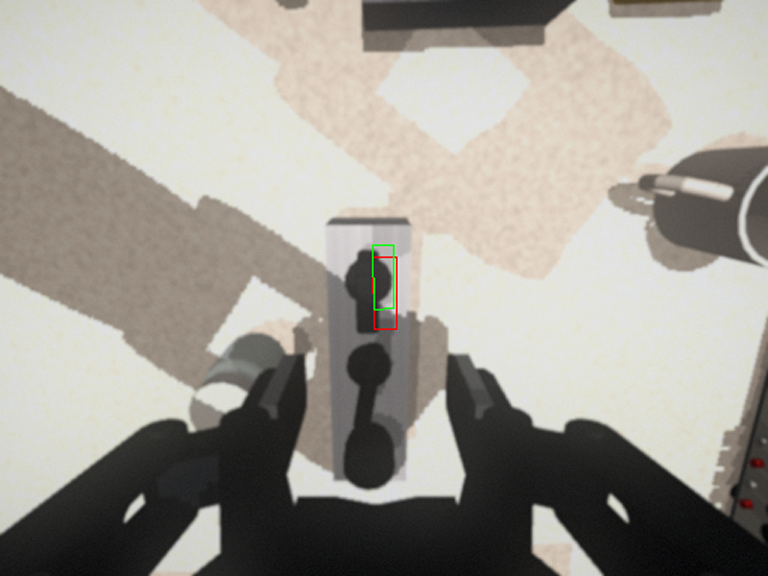

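The wrist picture shows the flat grip at about px (245.5,194), running along the rack and parallel to the tool. It is some 10 mm left of my guess, so I'm refining it numerically.

```bash
python3 - <<'E'
from h import *
i=np.load("w6_i.npy",allow_pickle=True).item();im=np.load("w6.npy")
f=lambda u,v,z:np.round(px2w(i,(u/1.5-.5,v/1.5-.5),z),1)
print("rack far corners",f(328,223,50),f(411,223,50),"near",f(334,480,50),f(406,480,50))
print("grip near-top edge",f(357.5,332,98),f(380,332,98),"collar c",f(369,281,56))
g=im.mean(2)
for r in (205,212,218): print(r,np.round(g[r,230:262]).astype(int))
plan([509,-282,63],-1)
E
```

```text
rack far corners [ 481.1 -243.1   50. ] [ 538.3 -244.    50. ] near [ 475.9 -453.6   50. ] [ 535.3 -454.6   50. ]
grip near-top edge [ 501.6 -305.2   98. ] [ 515.6 -305.4   98. ] collar c [ 508.6 -283.2   56. ]
205 [119 117 116 116 117 118 105  80  52  44  50  47  47  49  47  48  47  48
  47  47  47  53  73 101 114 130 151 178 189 191 196 205]
212 [117 115 114 115 118 113 108  80  56  44  45  43  44  44  46  44  42  43
  45  45  45  52  71  92 102 103 102  99 100 101 100 106]
218 [116 116 115 114 114 115 110  86  57  44  41  43  42  41  43  40  43  42
  43  41  43  46  65  85  89  89  88  91  88  91  90  92]
plan shift cm [-0.57  0.23 14.31] turn [ 0.    -0.     0.001] yaw now -0.9 q [-0.63  0.18  1.45  0.    1.51 -0.61]
```

step_arm([
  [[-0.6,0.3,6],[0,0,0],4.5],
  [[-0.6,0.3,11],[0,0,0],4.5],
  [[-0.6,0.3,14.3],[0,0,0],4.5],
  [[-0.6,0.3,14.3],[0,0,0],4.5],
  [[-0.6,0.3,14.3],[0,0,0],4.5],
  [[-0.6,0.3,14.3],[0,0,0],0.6],
  [[-0.6,0.3,14.3],[0,0,0],0.6],
  [[-0.6,0.3,14.3],[0,0,0],0.6],
  [[-0.6,0.3,14.3],[0,0,0],0.6],
  [[-0.6,0.3,14.3],[0,0,0],0.6],
  [[-0.6,0.3,14.3],[0,0,0],0.6],
], force=80)

```text
t: 17.52
tool_pos: [509.1, -283.5, 64.2]
ee_rot: [1.0, -0.008, 0.001, 0.001]
ft_force: [-1.3, 1.9, 7.9]
gripper_width: 12.8
```

step_arm([
  [[0,0,-2],[0,0,0],0.6],
  [[0,0,-5],[0,0,0],0.6],
  [[0,0,-10],[0,0,0],0.6],
  [[0,0,-14],[0,0,0],0.6],
  [[0,0,-14],[0,0,0],0.6],
])

```text
t: 18.15
tool_pos: [509.6, -283.8, 206.7]
ee_rot: [1.0, -0.008, 0.002, 0.002]
ft_force: [-0.1, 0.4, -1.9]
gripper_width: 13.1
```

```bash
python3 - <<'E'
from h import *
s,i,im=look("w7",False);print(s["t"],s["tool_pos"],s["ft_force"],s["gripper_width"])
for t in ["key"]:
    for r in manip.outline_of("wrist",t)[:3]: print(t,r["conf"],r["xy"],r["mask"].sum())
T=s["tool_pos"];r=R.from_quat(s["ee_rot"])
for z in (50.2,14.2,8.2): print(z,np.round(w2px(i,T+r.apply([0,0,z])),1))
g=im.mean(2)
for row in (160,170,180,190,200,210,220): print(row,np.round(g[row,215:285:2]).astype(int))
plan([571.5,37,205],75.4)
E
```

```text
18.15 [ 509.55850213 -283.79325353  206.65845729] [-0.07170867  0.35131992 -1.90530474] 13.083817511970935
key 0.76 [255.2, 255.8] 3935
key 0.64 [244.3, 179.1] 3980
50.2 [[251.4 215.6]]
14.2 [[251.7 236.4]]
8.2 [[251.7 240.7]]
160 [222 225 225 216 212 210 209 209 212 212 210 212 214 214 214 209 209 203
 188 182 184 185 183 184 184 188 191 189 187 186 187 195 202 209 205]
170 [226 224 224 219 209 209 208 206 210 207 208 209 212 199 144 177 183 185
 188 185 153 195 211 208 210 214 219 214 192 185 187 196 204 204 215]
180 [148 145 147 172 208 207 207 204 208 208 207 208 210 198 148 203 208 201
 200 204 147 193 208 206 208 210 214 212 210 210 211 213 212 211 213]
190 [147 146 148 141 124 122 120 120 125 130 179 194 205 203 128  94  95  95
  94  94 113 190 207 204 205 209 215 209 207 208 211 207 204 207 223]
200 [146 145 146 141 122 119 117 119 120 122 118 118 121 123 120 119 119 119
 120 118 133 182 202 202 203 210 210 209 206 208 210 210 203 203 221]
210 [147 144 142 140 124 117 117 117 118 118 115  96  44  46  44  44  42  45
  47  46  49  49  46  45  69  99 134 162 186 193 203 184 193 194 219]
220 [140 142 141 139 123 115 112  84  53  37  39  40  36  41  40  42  41  42
  39  42  38  41  41  44  43  47  48  54  80 110 121 115 114 119 138]
plan shift cm [  5.75 -32.11  -0.22] turn [ 0.    -0.    -1.333] yaw now -1.0 q [-0.64  0.18  1.47  0.    1.5  -0.62]
```

The key is held. I'll hover with the key beside the slot so both show in one wrist picture.

```bash
python3 - <<'E'
from h import *
plan([629.6,21.9,150],75.4)
E
```

```text
plan shift cm [ 11.59 -30.7    5.28] turn [ 0.    -0.    -1.333] yaw now -1.0 q [-0.64  0.18  1.47  0.    1.5  -0.62]
```

step_arm([
  [[11.6,-30.7,5.4],[0,0,-1.333],0.6],
  [[11.6,-30.7,5.4],[0,0,-1.333],0.6],
  [[11.6,-30.7,5.4],[0,0,-1.333],0.6],
  [[11.6,-30.7,5.4],[0,0,-1.333],0.6],
  [[11.6,-30.7,5.4],[0,0,-1.333],0.6],
  [[11.6,-30.7,5.4],[0,0,-1.333],0.6],
  [[11.6,-30.7,5.4],[0,0,-1.333],0.6],
  [[11.6,-30.7,5.4],[0,0,-1.333],0.6],
  [[11.6,-30.7,5.4],[0,0,-1.333],0.6],
  [[11.6,-30.7,5.4],[0,0,-1.333],0.6],
])

```text
t: 19.5
tool_pos: [629.7, 21.5, 148.6]
ee_rot: [0.792, 0.61, -0.0, -0.0]
ft_force: [0.4, 0.5, -0.8]
gripper_width: 13.0
```

```bash
python3 - <<'E'
from h import *
s,i,im=look("w8",False);print(s["t"],s["tool_pos"],s["ft_force"],s["gripper_width"])
for r in manip.outline_of("wrist","slot")[:2]:
    b=cv2.minAreaRect(cv2.findNonZero(r["mask"].astype(np.uint8)));print(r["conf"],r["xy"],b,px2w(i,b[0],63))
T=s["tool_pos"];r=R.from_quat(s["ee_rot"])
P=np.array([[a,b,50.2] for a,b in [(-3,-9),(3,-9),(3,9),(-3,9)]]);px=w2px(i,T+r.apply(P));print(np.round(px,1))
x0,y0=160,90
z=cv2.resize(im[y0:y0+150,x0:x0+190],None,fx=4,fy=4,interpolation=cv2.INTER_CUBIC)
cv2.polylines(z,[np.round((px-[x0,y0]+.5)*4).astype(np.int32)],True,(255,0,0),1)
c=np.radians(-14.6);ax=np.array([np.cos(c),np.sin(c)]);ay=np.array([-ax[1],ax[0]])
Q=np.array([[*(np.array([571.5,37])+a*ax+b*ay),63] for a,b in [(-14.5,-8.5),(14.5,-8.5),(14.5,8.5),(-14.5,8.5)]])
cv2.polylines(z,[np.round((w2px(i,Q)-[x0,y0]+.5)*4).astype(np.int32)],True,(0,255,0),1)
save(z,"w8.png",1)
E
```

```text
19.5 [629.6780074   21.46002583 148.63139374] [ 0.41732557  0.47671913 -0.79107345] 13.032416662277656
0.75 [255.9, 126.2] ((251.7971954345703, 125.66508483886719), (72.5550537109375, 74.98326110839844), 29.05460548400879) [569.40533159  37.47639144  63.        ]
[[247.7 205.4]
 [256.1 205.4]
 [256.  229. ]
 [247.7 229. ]]
```

View pics/w8.png

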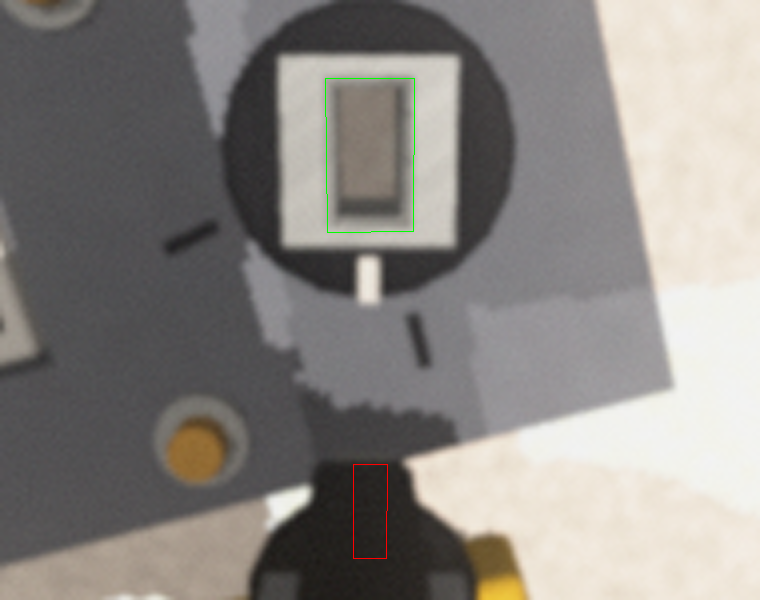

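The slot (green is my estimate) matches the picture within about 1 px, and its long side is parallel to the key's. The dark block at the bottom is the key's grip and collar, with the centre at x≈362.5. I'm checking the key's offset in the same camera.

```bash
python3 - <<'E'
from h import *
s=manip.state();i=np.load("w8_i.npy",allow_pickle=True).item();T=s["tool_pos"];r=R.from_quat(s["ee_rot"])
for n,P in dict(tl=(-7,-23,-33.8),tr=(7,-23,-33.8),bl=(-7,-23,8.2),br=(7,-23,8.2),cl=(-17,0,9),cr=(17,0,9)).items():
    print(n,np.round((w2px(i,T+r.apply(P))[0]-[160,90]+.5)*4,0))
c=px2w(i,(160+368.5/4-.5,90+151/4-.5),63);print("slot meas",c)
plan([*c[:2],118],75.4);print(s["tool_pos"])
E
```

```text
tl [307. 588.]
tr [443. 588.]
bl [321. 462.]
br [423. 462.]
cl [254. 612.]
cr [490. 612.]
slot meas [570.52413641  37.04376687  63.        ]
plan shift cm [-0.01 -6.12  3.08] turn [-0.    -0.    -0.002] yaw now 75.3 q [-0.09  0.3   1.42  0.    1.42 -1.4 ]
[629.75394111  21.53964589 148.80106815]
```

step_arm([
  [[0.13,-6.1,0],[0,0,0],0.6],
  [[0.13,-6.1,0],[0,0,0],0.6],
  [[0.13,-6.1,2],[0,0,0],0.6],
  [[0.13,-6.1,3.1],[0,0,0],0.6],
  [[0.13,-6.1,3.1],[0,0,0],0.6],
  [[0.13,-6.1,3.1],[0,0,0],0.6],
])

```text
t: 20.35
tool_pos: [571.5, 38.4, 118.3]
ee_rot: [0.791, 0.611, 0.0, 0.0]
ft_force: [0.6, -0.5, -0.4]
gripper_width: 12.9
```

step_arm([
  [[0,0,0.4],[0,0,0],0.6],
  [[0,0,0.8],[0,0,0],0.6],
  [[0,0,1.2],[0,0,0],0.6],
  [[0,0,1.2],[0,0,0],0.6],
])

```text
t: 20.85
tool_pos: [570.9, 38.5, 105.4]
ee_rot: [0.791, 0.612, -0.0, -0.0]
ft_force: [-0.8, 0.0, -0.5]
gripper_width: 13.0
```

In by about 8 mm with no force. Continue.

step_arm([
  [[0,0,0.6],[0,0,0],0.6],
  [[0,0,1.2],[0,0,0],0.6],
  [[0,0,1.8],[0,0,0],0.6],
  [[0,0,2.4],[0,0,0],0.6],
  [[0,0,2.6],[0,0,0],0.6],
  [[0,0,2.6],[0,0,0],0.6],
])

```text
t: 21.6
tool_pos: [571.1, 38.5, 79.7]
ee_rot: [0.791, 0.612, -0.0, -0.0]
ft_force: [-0.1, -0.4, -0.8]
gripper_width: 13.0
```

step_arm([
  [[0,0,0.15],[0,0,0],0.6],
  [[0,0,0.3],[0,0,0],0.6],
  [[0,0,0.4],[0,0,0],0.6],
  [[0,0,0.4],[0,0,0],0.6],
])

```text
t: 22.1
tool_pos: [571.3, 38.5, 77.1]
ee_rot: [0.791, 0.612, 0.0, 0.0]
ft_force: [-7.3, -0.6, 18.0]
gripper_width: 13.0
```

Seated on the collar. Now turn clockwise about the switch axis.

step_arm([
  [[0,0,-0.15],[0,0,0],0.6],
  [[0,0.02,-0.15],[0,0,0.17],0.6],
  [[-0.01,0.05,-0.15],[0,0,0.34],0.6],
  [[-0.02,0.07,-0.15],[0,0,0.51],0.6],
  [[-0.03,0.09,-0.15],[0,0,0.68],0.6],
  [[-0.05,0.1,-0.15],[0,0,0.85],0.6],
  [[-0.06,0.11,-0.15],[0,0,1.0],0.6],
  [[-0.07,0.12,-0.15],[0,0,1.07],0.6],
  [[-0.07,0.12,-0.15],[0,0,1.07],0.6],
  [[-0.07,0.12,-0.15],[0,0,1.07],0.6],
])

```text
t: 23.35
tool_pos: [571.8, 37.9, 77.3]
ee_rot: [0.992, 0.123, -0.0, -0.0]
ft_force: [-3.7, 2.9, 2.1]
gripper_width: 12.8
```

```bash
python3 - <<'E'
from h import *
s=manip.state();print(s["wrist_torque"],s["ft_force"],s["tool_pos"],s["gripper_width"]);plan(s["tool_pos"])
E
```

```text
[0.66131759 0.74144198 0.05161298] [-3.69328164  2.88803472  2.07218203] [571.81459041  37.85270222  77.2788534 ] 12.789931561408228
plan shift cm [0. 0. 0.] turn [-0.001  0.    -0.   ] yaw now 14.1 q [-0.07  0.25  1.65  0.    1.25 -0.32]
```

step_arm([
  [[0,0,0],[0,0,0.06],0.6],
  [[0,0,0],[0,0,0.12],0.6],
  [[0,0,0],[0,0,0.12],0.6],
])

```text
t: 23.72
tool_pos: [571.9, 37.7, 77.3]
ee_rot: [0.998, 0.063, -0.0, -0.0]
ft_force: [-2.9, 1.6, 1.5]
gripper_width: 12.8
```

```bash
python3 - <<'E'
from h import *
s=manip.state();print(s["wrist_torque"],s["ft_force"],s["tool_pos"],s["gripper_width"]);plan(s["tool_pos"])
E
```

```text
[0.54460822 0.60464843 0.05789751] [-2.90730215  1.61084355  1.46071799] [571.87770025  37.72245131  77.27805344] 12.815861540128884
plan shift cm [0. 0. 0.] turn [-0.001  0.    -0.   ] yaw now 7.2 q [-0.07  0.25  1.64  0.    1.25 -0.19]
```

Not at the stop yet, with the torque still at friction level. Keep turning.

step_arm([
  [[0,0,0],[0,0,0.06],0.6],
  [[0,0,0],[0,0,0.12],0.6],
  [[0,0,0],[0,0,0.12],0.6],
])

```text
t: 24.1
tool_pos: [571.9, 37.7, 77.3]
ee_rot: [1.0, 0.003, -0.0, -0.0]
ft_force: [-3.8, 3.3, 3.2]
gripper_width: 12.7
```

```bash
python3 - <<'E'
from h import *
s=manip.state();print(s["wrist_torque"],s["ft_force"],s["tool_pos"],s["gripper_width"]);plan(s["tool_pos"])
E
```

```text
[0.57582644 0.69970247 0.28035338] [-3.78403388  3.30808835  3.16097522] [571.87984881  37.70816182  77.28512698] 12.746835895733996
plan shift cm [0. 0. 0.] turn [-0.     0.001 -0.   ] yaw now 0.3 q [-0.07  0.25  1.64  0.    1.25 -0.07]
```

step_arm([
  [[0,0,0],[0,0,0.05],0.6],
  [[0,0,0],[0,0,0.08],0.6],
  [[0,0,0],[0,0,0.08],0.6],
])

```text
t: 24.48
tool_pos: [571.8, 37.8, 77.3]
ee_rot: [0.999, -0.036, -0.0, -0.0]
ft_force: [-4.6, 3.8, 3.4]
gripper_width: 13.1
```

```bash
python3 - <<'E'
from h import *
s=manip.state();print(s["wrist_torque"],s["ft_force"],s["tool_pos"],s["gripper_width"]);plan(s["tool_pos"])
E
```

```text
[0.75744126 0.78715725 1.63542392] [-4.59750242  3.83266991  3.40931445] [571.81278668  37.76186917  77.2834218 ] 13.059289693390403
plan shift cm [0. 0. 0.] turn [-0.     0.001 -0.   ] yaw now -4.2 q [-0.07  0.25  1.65  0.    1.25  0.  ]
```

The torque jumped to 1.6 N m, so the switch is at the stop. Relieve, release and rise.

step_arm([
  [[0,0,0],[0,0,-0.06],0.6],
  [[0,0,0],[0,0,-0.07],0.6],
  [[0,0,0],[0,0,-0.07],2.0],
  [[0,0,0],[0,0,-0.07],4.0],
  [[0,0,0],[0,0,-0.07],4.5],
  [[0,0,0],[0,0,-0.07],4.5],
  [[0,0,-3],[0,0,-0.07],4.5],
  [[0,0,-8],[0,0,-0.07],4.5],
  [[0,0,-14],[0,0,-0.07],4.5],
  [[-4,5,-16],[0,0,-0.07],4.5],
  [[-4,5,-16],[0,0,-0.07],4.5],
  [[-4,5,-16],[0,0,-0.07],4.5],
])

```text
t: 25.98
tool_pos: [528.5, -9.6, 237.4]
ee_rot: [1.0, -0.002, 0.0, -0.0]
ft_force: [0.9, -0.9, -1.6]
gripper_width: 45.0
```

```bash
python3 - <<'E'
from h import *
s,i,im=look("w9",False);print(s["t"],s["tool_pos"],s["ft_force"])
a=manip.camera("scene");b=manip.camera("side")
# expected key grip outlines at stop
c=np.radians(1-80.2);ax=np.array([np.cos(c),np.sin(c)]);ay=np.array([-ax[1],ax[0]])
print("grip top ends px",np.round(w2px(i,[[*(np.array([571,37.2])+q*23*ax),111] for q in (-1,1)]),1))
for r in manip.outline_of("wrist","key")[:2]: print(r["conf"],r["xy"],r["mask"].sum())
w=cv2.resize(im,(800,600))[0:350]
sc=cv2.resize(a[110:235,190:320],(400,250*400//260),interpolation=cv2.INTER_CUBIC)
sd=cv2.resize(b[140:265,170:300],(400,250*400//260),interpolation=cv2.INTER_CUBIC)
save(np.vstack([w[:600-384+130],np.hstack([sc,sd])])[:600] if False else np.vstack([cv2.resize(im[0:215],(512*800//512,215*800//512))[:,:800][:215], np.hstack([sc,sd])]),"f.png",1)
E
```

```text
25.975 [528.50354791  -9.57736206 237.35857384] [ 0.87650569 -0.89971429 -1.58013038]
grip top ends px [[293.1 113.9]
 [300.5 163.6]]
0.64 [294.1, 134.9] 1216
0.59 [277.2, 129.7] 982
```

View pics/f.png

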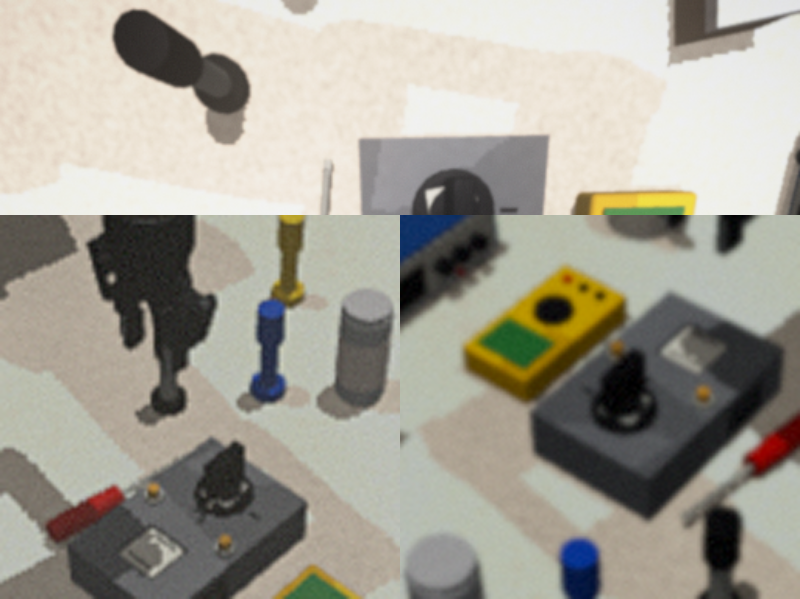

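The key is in, the pusher upright and the cover flush. One numeric check of the switch's white pointer before signing off.

```bash
python3 - <<'E'
from h import *
for cam in ("wrist","side","scene"):
    i=manip.camera_info(cam);g=manip.camera(cam).mean(2).astype(np.float32)
    out=[]
    for d in range(-180,180,6):
        P=[[571+r*np.cos(np.radians(d)),37.2+r*np.sin(np.radians(d)),63] for r in (21,23,25)]
        px=w2px(i,P).astype(np.float32);out.append((float(cv2.remap(g,px[None,:,0],px[None,:,1],1).mean()),d))
    print(cam,[(d,round(v)) for v,d in sorted(out)[::-1][:6]])
r=manip.outline_of("wrist","cover_top")
for q in r[:1]: print(q["conf"])
s=manip.state();print(s["t"],s["ft_force"])
E
```

```text
wrist [(144, 172), (150, 141), (-120, 141), (138, 138), (-36, 138), (-126, 132)]
side [(138, 62), (144, 61), (-120, 56), (-114, 55), (150, 53), (132, 52)]
scene [(-36, 98), (48, 94), (-30, 92), (-42, 90), (54, 90), (42, 81)]
0.64
26.375 [-0.60603151 -0.69957459  0.83702809]
```

The silver plate's corners now lie at about 144, -120, -36 and 48°, so the slot has turned to about -80°, or rotor ≈ 1.4. Handing in.

```bash
python3 -c "
from bench import manip
print(manip.sign_off())"
```

```text
the job is handed in; nothing more can be done
None
```

I handed the job in at about 26 s; the sign-off gives no verdict, but all my last checks passed.

- **Fuse cover:** I pressed it with the black pusher until the force rose (27.5 N at the last reading) with no further travel. It shows flush in the pictures.
- **Pusher:** It stands upright and released on free bench at about (401, 129) mm, not at its original spot.
- **Key:** The flat-grip key went down until its collar rested on the switch, with 18 N at the seat, and it is left in.
- **Switch:** I turned it clockwise until the torque jumped from about 0.05 to 1.6 N m. Its silver plate now sits at about -80°, so the switch is at about 1.4 rad. I read the angle from the plate's corners because the white pointer did not show.
- **Other things:** The things seen in the last pictures look undisturbed, and the gripper is empty and clear of everything. I did not measure the bystanders or the two other keys again at the end.

The readings disagreed in one place: the key appeared about 1.35 mm off-centre in the gripper. I corrected for it, and the key went in without side force.

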